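# Square up a pinwheel layer of ink cartons

## Robot

A 7-joint arm with a two-finger parallel gripper is mounted at the origin on the work surface. World frame = base frame: x ahead of the robot, y to its left, z up, the work surface at z = 0. Lengths are in m, angles in rad, forces in N, time in s.
With the tool pointing down it reaches from about 0.425 to 1.025 m from the base axis. Payload 3.6 kg.
Tool frame: the origin (TCP) lies midway between the tips of the shut fingers; the grasp point (between the pads) lies 19 mm behind it (bot.tcp_to_grasp is the distance from the TCP to the grasp point, in m); z points along the fingers, y is the line along which they close (so a half turn about z gives the same grasp; the last joint's range is limited). The gripper opens to 85 mm and grips with 20 to 120 N. Pads are 22 mm wide; open, the fingers measure 114 mm over their backs; the gripper's body (76 mm by 85 mm) begins 54 mm behind the grasp point. The pads swing forward as they close: fully open they stand 13 mm farther back than shut.
Start: joints at [-1.345, 0.591, 0.048, 1.609, -0.033, 0.943, -0.034], TCP at [0.227, 0.688, 0.231] pointing down, gripper open.
Joint ranges: [-2.69, 2.69], [-0.47, 2.24], [-1.27, 1.36], [0.19, 2.51], [-1.53, 4.68], [0.08, 2.07], [-3.09, 3.09]. Speed limits (rad/s): [2.57, 2.57, 3.14, 3.14, 3.14, 3.14, 3.14].

## Interface

Orientations are given as [roll, pitch, yaw] about the fixed x, y, z axes, in that order (R = Rz(yaw) Ry(pitch) Rx(roll)).
In Python, from rig import bot, cams gives the robot as it stands. Calls block until the motion is done:
- bot.reach(position, orientation): joint-space move of the TCP to a pose.
- bot.line_to(position, ori=None, feed=0.15, max_force=None): straight line of the TCP; ori=None keeps the orientation; feed is the mean speed in m/s. With max_force (N) it stops when the force on the tool has changed by that much, and returns True; else False.
- bot.move_j(angles): joint-space move.
- bot.set_gripper(opening): finger opening in m; the grip force is fixed at half the most; returns when the fingers have stopped.
- bot.pause(seconds).
- bot.ik(position, orientation): joint angles nearest the present ones, or None.
- bot.read_state(): the state.
- cams.read_camera(name): name is "scene" or "top" or "wrist"; returns the picture (480x640x3 uint8, red, green, blue); there is no depth.
- cams.calibration(name): a dict with "fov_y" (degrees; the focal length in pixels is half the picture's height over the tangent of half this angle, whatever the lens; pixels are square), "cx", "cy" (the principal point, pixels), "R" (3x3) and "t" (3): a world point X has camera coordinates R X + t; the wrist camera has in their place "hand_eye" (4x4, takes a point from camera to tool coordinates, whose origin is the TCP and whose axes are the flange's). Camera axes: x right, y down, z forward; pixel columns grow to the right and rows downward; lengths in m; the calibration is good to about 2 mm. A picture is of the moment at which its call begins: read the wrist's pose just before it. calibration takes no time and is no camera call.
A pose or a line that the arm cannot do raises bot.PlanningError and nothing moves.
- bot.close_job(): hands the job in; it is judged then, once.
The state is a dict: "t": time; "qpos": joint angles; "qd": joint speeds; "joint_efforts": joint torques, N m; "position": TCP position; "tool_rot": TCP orientation; "contact_force": force on the tool from outside, world axes, zero at the start; "moment": the same for the moment, N m; "width": finger opening in m; "grip_force": force on a finger pad.
Only numpy, scipy, OpenCV 4.12 (cv2) and the standard library are available. Lean on these libraries where they do the work, as an engineer would, in place of code of your own. Each camera call takes 0.05 s, during which the arm holds its last target. There are 200 camera calls.

## Task

First lay the red-tagged carton flat in the grey reject tray. Then complete the four-carton pinwheel on the plywood slab with the two loose green-tagged cartons, laid flat: first the one that runs along the fence on the robot's side, then the one in the far corner opposite both fences, gently pushing each one sideways until you feel it stop against the fence and the cartons beside it, so that the layer ends square and without gaps. Leave the other things on the desk where they are and never ram a carton against the fences or its neighbours.

Things in the scene. Friction and masses are not known exactly. Their poses are not given: they have to be found in the camera images.
- pass_a: loose white ink carton with a blue band on its sides and a 34 mm square GREEN tag on top: 110 (its x) x 60 (its y) x 40 (z) mm, about 150 g, rigid; origin at the centre of its underside; x runs along its length
- pass_b: second loose green-tagged carton, identical: 110 (its x) x 60 (its y) x 40 (z) mm, about 150 g, rigid; origin at the centre of its underside; x runs along its length
- reject: loose carton, same make and size, with a RED tag on top: 110 (its x) x 60 (its y) x 40 (z) mm, about 150 g, rigid; origin at the centre of its underside; x runs along its length
- set_a: green-tagged carton already on the slab, in the corner of the two fences, its length along the slab's x; may be a millimetre or two loose: 110 (its x) x 60 (its y) x 40 (z) mm, about 150 g, rigid; origin at the centre of its underside; x runs along its length
- set_b: green-tagged carton already on the slab, one end at the right-hand fence, its length along the slab's y, its side against the end of set_a: 110 (its x) x 60 (its y) x 40 (z) mm, about 150 g, rigid; origin at the centre of its underside; x runs along its length
- slab: fixed square plywood pallet slab, 200 x 200 mm, top 18 mm above the table; origin at the centre of its underside. The finished layer is a pinwheel 170 x 170 mm centred on it, four cartons round an open centre of 50 x 50 mm. In slab axes the carton centres are: set_a (-30,-55) long along x, set_b (55,-30) long along y, first to be added (-55,30) long along y, last (30,55) long along x
- fence_near: fixed dark steel fence on the slab's -x (robot's) side, 200 mm long along y, 12 mm thick, rising 40 mm above the slab's top, as high as a carton, so no finger fits between it and a carton lying against it; its inner face is at slab x = -85 mm. Origin under its middle
- fence_right: the same kind of fence on the slab's -y (right-hand) side, 188 mm long; inner face at slab y = -85 mm. Origin under its middle
- place_first (a point): point on the slab's top: centre of the underside of the first carton to be added when home (along fence_near, its end against set_a); axes as the slab's, carton length along y
- place_last (a point): point on the slab's top: centre of the underside of the last carton when home (its end against the side of the first-added carton, its side against the end of set_b); axes as the slab's, carton length along x
- reject_tray: fixed open grey tray, outside 162 x 132 x 28 mm, walls and floor 5 mm, 152 x 122 mm inside; origin at the centre of its underside, longer side along its x
- tape: bystander: roll of clear tape lying flat, 48 mm across, 18 mm high
- marker: bystander: yellow marker with black cap lying flat, about 120 mm long, 16 mm high
- ink: bystander: white ink bottle, 44 mm across, 85 mm high
- mug: bystander: blue mug, 76 mm across, 90 mm high
- stapler: bystander: red and black stapler, 130 mm long, 44 mm high
- knife: bystander: yellow craft knife, 160 mm long, 15 mm high
Mind the look-alikes: they are no part of the job. Leave any pink look-alike of the pass_a alone.

How it is judged:
On the way, in this order (a step that is already met when the one before it is completed fails the run):
1. the red-tagged carton lies flat in the reject tray (horizontal distance between reject and reject_tray below 0.05 m and z of reject in the frame of reject_tray below 0.012 m and angle between reject's own z axis and vertical below 0.1 rad), for 0.1 s.
2. a green-tagged carton lies in the first place and is pressed (over 1.5 N) against the fence on the robot's side (((x of pass_a in the frame of place_first between -0.003 and 0.003 m and y of pass_a in the frame of place_first between -0.03 and 0.03 m and z of pass_a in the frame of place_first between -0.004 and 0.004 m and angle between the x axis of pass_a and the y axis of slab, either way round below 0.05 rad and contact force between pass_a and fence_near above 1.5 N) or (x of pass_b in the frame of place_first between -0.003 and 0.003 m and y of pass_b in the frame of place_first between -0.03 and 0.03 m and z of pass_b in the frame of place_first between -0.004 and 0.004 m and angle between the x axis of pass_b and the y axis of slab, either way round below 0.05 rad and contact force between pass_b and fence_near above 1.5 N))), for 0.05 s.
3. the other green-tagged carton lies flat in the last place and its end is pressed (over 1.5 N) against the side of the first (((x of pass_a in the frame of place_first between -0.005 and 0.005 m and y of pass_a in the frame of place_first between -0.02 and 0.02 m and z of pass_a in the frame of place_first between -0.004 and 0.004 m and angle between the x axis of pass_a and the y axis of slab, either way round below 0.035 rad and x of pass_b in the frame of place_last between -0.005 and 0.005 m and y of pass_b in the frame of place_last between -0.02 and 0.02 m and z of pass_b in the frame of place_last between -0.004 and 0.004 m and angle between the x axis of pass_b and the x axis of slab, either way round below 0.035 rad) or (x of pass_b in the frame of place_first between -0.005 and 0.005 m and y of pass_b in the frame of place_first between -0.02 and 0.02 m and z of pass_b in the frame of place_first between -0.004 and 0.004 m and angle between the x axis of pass_b and the y axis of slab, either way round below 0.035 rad and x of pass_a in the frame of place_last between -0.005 and 0.005 m and y of pass_a in the frame of place_last between -0.02 and 0.02 m and z of pass_a in the frame of place_last between -0.004 and 0.004 m and angle between the x axis of pass_a and the x axis of slab, either way round below 0.035 rad)) and contact force between pass_a and pass_b above 1.5 N), for 0.05 s.
At the end, for the whole second after the job is handed in: The two green-tagged cartons lie flat in the two open places, either in either, within 3 mm along both slab axes and 2 degrees; the two already there within 4 mm and 2 degrees of theirs; the red-tagged one flat on the tray's floor; all released and at rest (all of step 1 and ((x of pass_a in the frame of place_first between -0.003 and 0.003 m and y of pass_a in the frame of place_first between -0.003 and 0.003 m and z of pass_a in the frame of place_first between -0.004 and 0.004 m and angle between the x axis of pass_a and the y axis of slab, either way round below 0.035 rad and x of pass_b in the frame of place_last between -0.003 and 0.003 m and y of pass_b in the frame of place_last between -0.003 and 0.003 m and z of pass_b in the frame of place_last between -0.004 and 0.004 m and angle between the x axis of pass_b and the x axis of slab, either way round below 0.035 rad) or (x of pass_b in the frame of place_first between -0.003 and 0.003 m and y of pass_b in the frame of place_first between -0.003 and 0.003 m and z of pass_b in the frame of place_first between -0.004 and 0.004 m and angle between the x axis of pass_b and the y axis of slab, either way round below 0.035 rad and x of pass_a in the frame of place_last between -0.003 and 0.003 m and y of pass_a in the frame of place_last between -0.003 and 0.003 m and z of pass_a in the frame of place_last between -0.004 and 0.004 m and angle between the x axis of pass_a and the x axis of slab, either way round below 0.035 rad)) and x of set_a in the frame of slab between -0.034 and -0.026 m and y of set_a in the frame of slab between -0.059 and -0.051 m and angle between the x axis of set_a and the x axis of slab, either way round below 0.035 rad and z of each of set_a, set_b in the frame of slab below 0.022 m and x of set_b in the frame of slab between 0.051 and 0.059 m and y of set_b in the frame of slab between -0.034 and -0.026 m and angle between the x axis of set_b and the y axis of slab, either way round below 0.035 rad and angle between each of pass_a, pass_b, set_a, set_b's own z axis and vertical below 0.1 rad and linear speed of each of pass_a, pass_b, reject, set_a, set_b below 0.01 m/s); the robot touches nothing.
It fails at once if a bystander on the desk is moved by more than 20 mm (distance of any of tape, marker, ink, mug, stapler, knife from where it was at the start of the episode above 0.02 m).
It fails at once if a carton is rammed against a fence or a neighbour with more than 70 N (contact force between any of pass_a, pass_b and fence_near above 70 N or contact force between any of pass_a, pass_b and fence_right above 70 N or contact force between any of pass_a, pass_b and set_a above 70 N or contact force between any of pass_a, pass_b and set_b above 70 N or contact force between pass_a and pass_b above 70 N).
It also fails if it takes over 72 s, if anything falls off the work surface, if the arm or the gripper's body presses on something with over 40 N, if the wrist force passes 120 N, or if a joint passes its speed limit or range.

## Working session

There is one attempt and no reset: what is moved stays moved. The work goes in short steps, each a Python script; the robot and the scene stay as the last script left them, time stands still between calls to the robot, and variables do not carry over. Pictures are saved under pics/ and viewed, at most 10 in all, crops included, and the job is handed in when it is done.

```bash
ls; mkdir -p pics; python3 - <<'E'
from rig import bot,cams
import cv2
for n in("top","scene"):
    im=cams.read_camera(n);cv2.imwrite(f"pics/{n}0.png",im[:,:,::-1])
    c=cams.calibration(n);print(n,{k:(v if not hasattr(v,'tolist') else v.tolist()) for k,v in c.items()})
print(cams.calibration("wrist")); print(bot.read_state())
E
```

```text
pics
top {'fov_y': 55.067976318716276, 'cx': 320.2960989292097, 'cy': 243.34367757147294, 'R': [[0.01224780897710366, -0.9999242870529266, -0.0011879970360752744], [-0.982630913361537, -0.011815960248152825, -0.18519414458801461], [0.18516608566779383, 0.0034355851192215793, -0.9827012351032008]], 't': [-0.08387810859365438, 0.5143724849965754, 0.9067201862969453]}
scene {'fov_y': 43.029097445888546, 'cx': 316.53791058450395, 'cy': 240.35015601847357, 'R': [[0.6694617075457124, 0.7427425862846116, -0.012428702636439705], [0.3944535570337003, -0.3696137418088566, -0.8413037936497836], [-0.6294659748337794, 0.5583181282972121, -0.5404197018440924]], 't': [-0.2715922815322069, -0.203979045717636, 1.7157610067237017]}
{'fov_y': 58.78930817094936, 'cx': 316.1663899241118, 'cy': 232.32023123456634, 'hand_eye': array([[ 6.27619353e-05, -9.48182407e-01, -3.17726485e-01,
         8.17785284e-02],
       [ 9.99999956e-01,  1.51996785e-04, -2.56065355e-04,
        -2.99466991e-04],
       [ 2.91090069e-04, -3.17726455e-01,  9.48182374e-01,
        -1.42809164e-01],
       [ 0.00000000e+00,  0.00000000e+00,  0.00000000e+00,
         1.00000000e+00]])}
{'t': 0.1, 'qpos': array([-1.34545464,  0.59206219,  0.0482776 ,  1.60970355, -0.03331441,
        0.94270358, -0.03369458]), 'qd': array([-0.00075066, -0.00045982,  0.00037581, -0.00222956,  0.00032526,
        0.00077068,  0.00087383]), 'joint_efforts': array([ 4.49317857e-03, -5.49997723e+01,  1.55317951e+00, -1.98825037e+01,
        9.77681513e-03,  3.82299215e-03,  1.06447570e-05]), 'position': array([0.22699859, 0.68775234, 0.23022588]), 'tool_rot': array([-3.13952232e+00,  9.10444558e-05,  2.82285021e+00]), 'contact_force': array([-0.46934969, -0.33903289, -0.11745168]), 'moment': array([-0.02239498, -0.02694741, -0.00418326]), 'grip_force': 0.0, 'width': 0.08546981336842197}
```

View pics/top0.png

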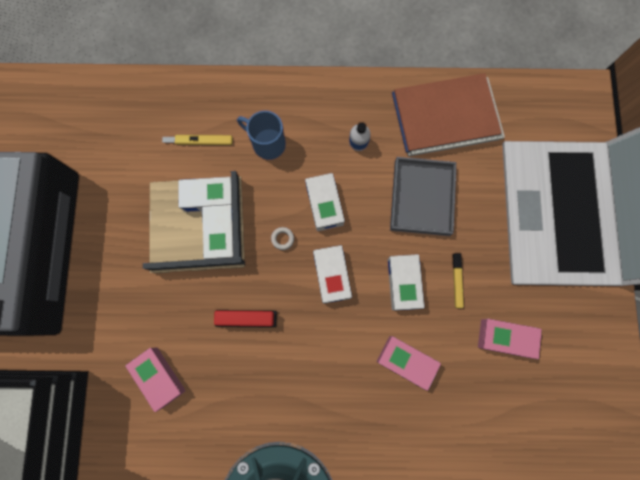

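View pics/scene0.png

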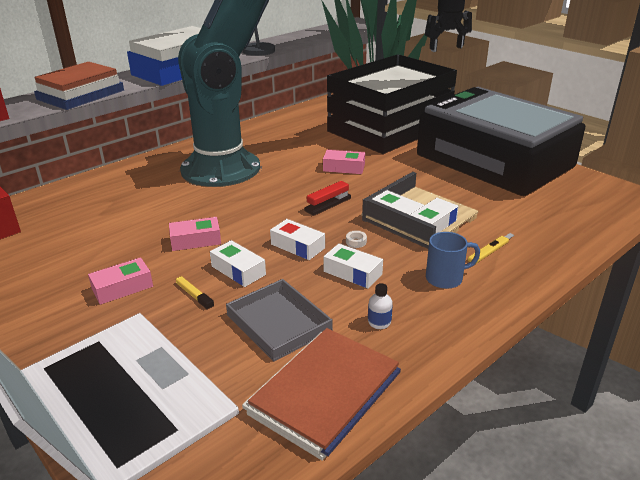

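The top view shows the red-tagged carton at (333,275), the loose green ones at (325,202) and (406,283), the tray at (424,197), the slab at (195,222), and pink look-alikes at (152,380), (410,363) and (510,340). The scene view agrees: all the cartons lie flat, with the mug, ink bottle and tape close to the work.

```bash
cat > h.py <<'E'
import numpy as np, cv2
from rig import bot,cams
from scipy.spatial.transform import Rotation as Rn
def ray(name,uv,z,state=None):
    c=cams.calibration(name); f=240/np.tan(np.radians(c["fov_y"]/2))
    uv=np.atleast_2d(uv).astype(float)
    d=np.c_[(uv[:,0]-c["cx"])/f,(uv[:,1]-c["cy"])/f,np.ones(len(uv))]
    if name=="wrist":
        T=np.eye(4);T[:3,:3]=Rn.from_euler("xyz",state["tool_rot"]).as_matrix();T[:3,3]=state["position"]
        M=T@c["hand_eye"]; o=M[:3,3]; d=d@M[:3,:3].T
    else:
        R=np.array(c["R"]);o=-R.T@np.array(c["t"]); d=d@R
    return (o+d*((z-o[2])/d[:,2])[:,None])[:,:2]
def rect(p):
    (cx,cy),(w,h),a=cv2.minAreaRect(p.astype(np.float32))
    if w<h: w,h,a=h,w,a+90
    return np.round([cx,cy,w,h,(a+90)%180-90],4)
def blobs(mask,name,z,amin,st=None):
    out=[]
    for c in cv2.findContours(mask.astype(np.uint8),cv2.RETR_EXTERNAL,cv2.CHAIN_APPROX_NONE)[0]:
        if cv2.contourArea(c)>amin:
            out.append((c[:,0].mean(0).round(),rect(ray(name,c[:,0],z,st))))
    return out
E
python3 - <<'E'
from h import *
im=cv2.imread("pics/top0.png"); hsv=cv2.cvtColor(im,cv2.COLOR_BGR2HSV)
print([ (tuple(p),im[p[1],p[0]].tolist()) for p in [(325,185),(343,225),(404,262),(424,190),(395,200),(455,200),(425,232),(170,210),(237,220),(190,264),(310,205),(390,270)]])
H,S,V=cv2.split(hsv)
tag=((H>50)&(H<75)&(S>120))|(((H<6)|(H>174))&(S>150))
m=((S<40)&(V>190))|tag
m=cv2.morphologyEx(m.astype(np.uint8),cv2.MORPH_OPEN,np.ones((3,3)))
for z,l in((.04,"table"),(.058,"slab")):
  for c,r in blobs(m[:,:480],"top",z,500): print(l,c,r)
t=((S<60)&(V<110)).astype(np.uint8); t[:, :385]=0;t[:,465:]=0;t[:155]=0;t[240:]=0
for c,r in blobs(t,"top",.028,800): print("tray",c,r)
w=((H>8)&(H<25)&(V>150)&(S<150)&(S>50))
for c,r in blobs(w[:,:260],"top",.018,500): print("ply",c,r)
E
```

```text
[((325, 185), [195, 199, 200]), ((343, 225), [62, 73, 89]), ((404, 262), [193, 196, 198]), ((424, 190), [101, 98, 96]), ((395, 200), [86, 83, 83]), ((455, 200), [64, 74, 92]), ((425, 232), [54, 53, 56]), ((170, 210), [126, 162, 184]), ((237, 220), [63, 60, 57]), ((190, 264), [71, 69, 65]), ((310, 205), [101, 114, 135]), ((390, 270), [114, 96, 90])]
table [243. 318.] [3.6130e-01 7.6600e-02 1.2090e-01 3.1400e-02 8.9449e+01]
table [406. 282.] [ 0.4392 -0.2557  0.1044  0.0543  4.2164]
table [332. 273.] [ 0.4544 -0.102   0.1047  0.0548 11.3984]
table [217. 231.] [0.5415 0.1409 0.108  0.0569 3.4041]
table [204. 192.] [ 6.26600e-01  1.73000e-01  1.09400e-01  5.74000e-02 -8.53619e+01]
table [324. 200.] [ 0.6123 -0.0843  0.1052  0.0543 13.8974]
slab [243. 318.] [3.6090e-01 7.3600e-02 1.1860e-01 3.0800e-02 8.9449e+01]
slab [406. 282.] [ 0.4373 -0.2524  0.1024  0.0533  4.2164]
slab [332. 273.] [ 0.4521 -0.1016  0.1027  0.0538 11.3984]
slab [217. 231.] [0.5376 0.1367 0.106  0.0558 3.4041]
slab [204. 192.] [ 6.2110e-01  1.6820e-01  1.0730e-01  5.6300e-02 -8.5362e+01]
slab [324. 200.] [ 0.6071 -0.0842  0.1032  0.0533 13.8974]
tray [423. 196.] [ 0.6277 -0.2991  0.1672  0.1347 -5.0059]
ply [172. 223.] [0.5719 0.2375 0.183  0.114  5.396 ]
```

```bash
cat >> h.py <<'E'
UP=.17
def ori(yaw): return [np.pi,0,yaw]
def best(xy,z,yaw):
    """yaw or its half-turn twin, whichever needs least joint travel"""
    q0=bot.read_state()["qpos"]; c=[]
    for k in(-1,0,1):
        q=bot.ik([*xy,z],ori(yaw+k*np.pi))
        if q is not None: c.append((np.abs(np.array(q)-q0).max(),yaw+k*np.pi))
    return min(c)[1]
def info(l):
    s=bot.read_state(); print(l,"t%.1f"%s["t"],s["position"].round(4),"F",s["contact_force"].round(1),"w%.4f g%.0f"%(s["width"],s["grip_force"]),flush=True); return s
def pick(xy,yaw,off=0,z=.003):
    p=np.array(xy)+off*np.array([np.cos(yaw),np.sin(yaw)])
    y=best(p,UP,yaw); bot.reach([*p,UP],ori(y)); bot.line_to([*p,.06],feed=.3)
    hit=bot.line_to([*p,z],feed=.12,max_force=12); bot.set_gripper(.05); s=info(f"grip hit={hit}")
    bot.line_to([*p,UP],feed=.3); info("lifted")
def place(xy,yaw,z,off=0,opening=.074):
    """xy, yaw: carton centre; off: grip offset along its length"""
    p=np.array(xy)+off*np.array([np.cos(yaw),np.sin(yaw)])
    bot.reach([*p,UP],ori(yaw)); bot.line_to([*p,z+.025],feed=.3)
    hit=bot.line_to([*p,z-.002],feed=.04,max_force=4); info(f"down hit={hit}")
    bot.set_gripper(opening); bot.line_to([*p,UP],feed=.3)
E
python3 - <<'E'
from h import *
r=np.radians
pick([.4544,-.102],r(11.4))
s=bot.read_state()
y=best([.6277,-.2991],UP,r(-5)); place([.6277,-.2991],y,.0085); info("rel")
bot.set_gripper(.085)
c=np.array([.564,.194]); yy=best(c-[.03,0],.33,r(4)); print("yaw",yy)
bot.reach([*(c-[.06,0]),.33],ori(yy)); bot.pause(.2)
s=info("view"); im=cams.read_camera("wrist"); cv2.imwrite("pics/w1.png",im[:,:,::-1]); np.save("w1s.npy",np.r_[s["position"],s["tool_rot"]])
cv2.imwrite("pics/top1.png",cams.read_camera("top")[:,:,::-1])
E
```

```text
grip hit=False t4.5 [ 0.455  -0.102   0.0041] F [-0.5  0.6  7.9] w0.0595 g64
lifted t5.2 [ 0.4537 -0.101   0.1694] F [ 0.6  0.5 -2.3] w0.0591 g65
down hit=True t7.4 [ 0.6277 -0.2988  0.0092] F [-0.2  0.9  4.3] w0.0591 g66
rel t8.4 [ 0.6275 -0.2986  0.1702] F [-0.3  0.4 -0.5] w0.0739 g0
yaw 0.06981317007977318
view t10.8 [0.5044 0.1932 0.3299] F [ 1.3  0.  -0.4] w0.0851 g0
```

View pics/w1.png

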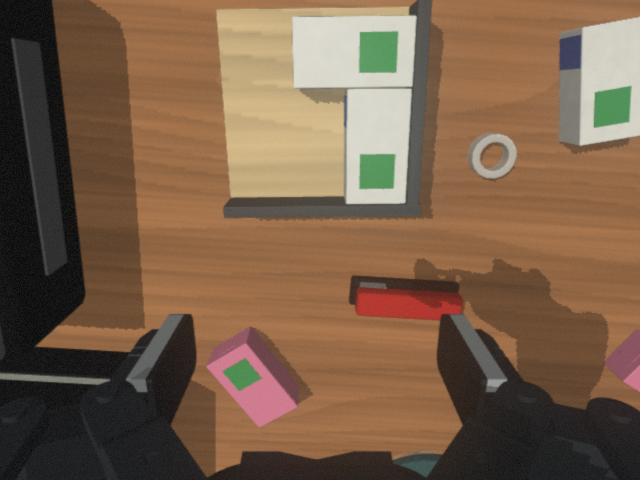

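View pics/top1.png

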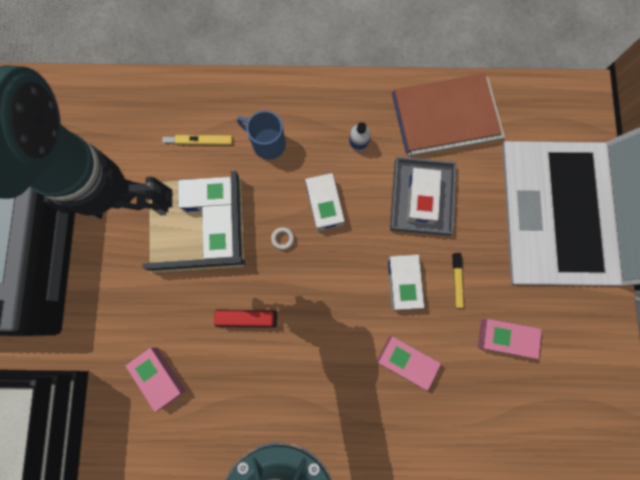

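The wrist view shows set_a at (377,147) and set_b at (354,52) inside the fences, with the inner corner near (408,204). The top view shows the red carton flat in the tray at (425,194).

```bash
python3 - <<'E'
from h import *
v=np.load("w1s.npy"); st=dict(position=v[:3],tool_rot=v[3:])
im=cv2.imread("pics/w1.png"); H,S,V=cv2.split(cv2.cvtColor(im,cv2.COLOR_BGR2HSV))
tag=(H>50)&(H<75)&(S>120)
m=(((S<40)&(V>175))|tag).astype(np.uint8); m[:,:200]=0; m[:,430:]=0; m[220:]=0
m=cv2.morphologyEx(m,cv2.MORPH_OPEN,np.ones((5,5)))
for c,r in blobs(m,"wrist",.058,1000,st): print(c,r)
def line(uv):
    p=ray("wrist",uv,.058,st); vx,vy,x,y=cv2.fitLine(p.astype(np.float32),cv2.DIST_HUBER,0,.01,.01).ravel()
    return np.array([x,y]),np.degrees(np.arctan(vy/vx) if abs(vx)>abs(vy) else np.arctan(-vx/vy))
near=[(u,180+np.argmin(np.diff(V[180:215,u].astype(int)))+.5) for u in range(242,335,4)]
near2=[(u,208+np.argmax(np.abs(np.diff(S[208:225,u].astype(int))))+.5) for u in range(242,410,4)]
right=[(400+np.argmin(np.diff(V[r,400:420].astype(int)))+.5,r) for r in list(range(30,80,3))+list(range(100,190,3))]
rt=[(415+np.argmax(np.abs(np.diff(S[r,415:440].astype(int))))+.5,r) for r in range(30,190,4)]
print(near[::8],near2[::10],right[::10],rt[::10])
L={k:line(u) for k,u in dict(near=near,near_out=near2,right=right,right_out=rt).items()}; print(L)
for yaw in (3.8,4.2,4.6):
    R=Rn.from_euler("z",yaw,degrees=True).as_matrix()[:2,:2]
    # slab coords relative to guess (.564,.194)
    print(yaw,{k:((l[0]-[.564,.194])@R*1000).round(1) for k,l in L.items()})
E
```

```text
[377. 145.] [0.5365 0.1362 0.1087 0.0587 4.5123]
[353.  51.] [ 6.20100e-01  1.67300e-01  1.08600e-01  5.88000e-02 -8.54272e+01]
[(242, np.float64(196.5)), (274, np.float64(196.5)), (306, np.float64(196.5))] [(242, np.float64(217.5)), (282, np.float64(216.5)), (322, np.float64(216.5)), (362, np.float64(215.5)), (402, np.float64(215.5))] [(np.float64(415.5), 30), (np.float64(413.5), 60), (np.float64(410.5), 109), (np.float64(408.5), 139), (np.float64(406.5), 169)] [(np.float64(429.5), 30), (np.float64(426.5), 70), (np.float64(424.5), 110), (np.float64(421.5), 150)]
{'near': (array([0.48250312, 0.22699793], dtype=float32), np.float32(3.906101)), 'near_out': (array([0.46491426, 0.18247877], dtype=float32), np.float32(4.526077)), 'right': (array([0.5713234, 0.1087229], dtype=float32), np.float32(4.245437)), 'right_out': (array([0.57516164, 0.09605952], dtype=float32), np.float32(4.631756))}
3.8 {'near': array([-79.1,  38.3]), 'near_out': array([-99.6,  -4.9]), 'right': array([  1.7, -85.6]), 'right_out': array([  4.6, -98.5])}
4.2 {'near': array([-78.9,  38.9]), 'near_out': array([-99.7,  -4.2]), 'right': array([  1.1, -85.6]), 'right_out': array([  4. , -98.5])}
4.6 {'near': array([-78.6,  39.4]), 'near_out': array([-99.7,  -3.5]), 'right': array([  0.5, -85.6]), 'right_out': array([  3.3, -98.5])}
```

```bash
cat >> h.py <<'E'
C=np.array([.5628,.1932]); SY=np.radians(4.5); RS=np.array([[np.cos(SY),-np.sin(SY)],[np.sin(SY),np.cos(SY)]])
def W(x,y): return C+RS@(np.array([x,y])/1000)
def S(p): return ((np.array(p)[:2]-C)@RS*1000).round(1)
def push(a,b,dyaw,force=5):
    """shut fingers go down at slab point a (mm), push straight to b or until felt, back off, rise"""
    A,B=W(*a),W(*b); y=best(A,.11,SY+dyaw)
    bot.reach([*A,.11],ori(y)); bot.line_to([*A,.028],feed=.2)
    bot.pause(.15); hit=bot.line_to([*B,.028],feed=.025,max_force=force); bot.pause(.25)
    s=info(f"push hit={hit}"); print(" slab",S(s["position"]))
    u=(A-B)/np.linalg.norm(A-B); p=s["position"][:2]+.008*u
    bot.line_to([*p,.028],feed=.05); bot.line_to([*p,.11],feed=.3)
def look(n):
    im=cams.read_camera("top")[:,:,::-1]; cv2.imwrite(f"pics/{n}.png",im[130:330,100:400].repeat(2,0).repeat(2,1))
E
python3 - <<'E'
from h import *
pick([.6123,-.0843],np.radians(13.9))
p=W(-28,42); y=best(p,UP,SY+np.pi/2); place(p,y,.0225,opening=.068)
info("rel"); bot.set_gripper(0.0)
push((20,50),(-19,50),0)
push((-55,116),(-55,91),np.pi/2)
look("top2")
E
```

```text
grip hit=False t13.7 [ 0.6132 -0.0846  0.0042] F [-0.5  0.2  6.3] w0.0593 g66
lifted t14.4 [ 0.6111 -0.0833  0.1686] F [-0.1  0.1 -1.7] w0.0593 g65
down hit=True t16.9 [0.5313 0.233  0.0222] F [-0.6  0.3  5. ] w0.0592 g66
rel t17.8 [0.5311 0.2331 0.1702] F [-0.3 -0.5 -1.3] w0.0680 g0
push hit=True t21.8 [0.5434 0.2411 0.0278] F [ 0.5  0.4 -0.2] w0.0001 g0
 slab [-15.6  49.3]
push hit=True t25.3 [0.4999 0.2843 0.0276] F [ 0.2 -0.2  0.1] w-0.0001 g0
 slab [-55.6  95.7]
```

View pics/top2.png

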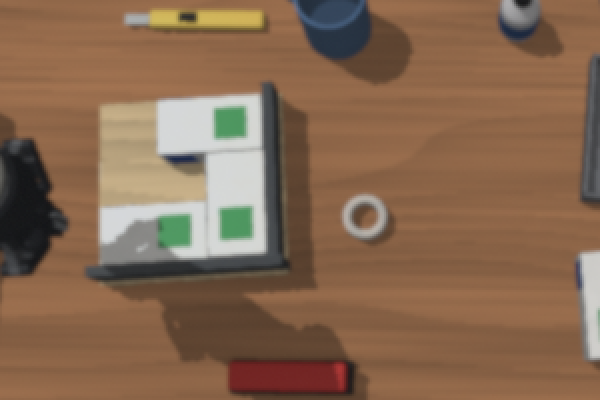

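The crop shows the first carton flush in its place at (152,235). The contact force faded after each stop, so I'll repeat the x push and hold it under measured force.

```bash
cat >> h.py <<'E'
def push(a,b,dyaw,force=5,hold=6,maxsteps=12):
    """as before, then creep on in 0.3 mm steps until the held force reaches `hold` N, for 0.25 s"""
    A,B=W(*a),W(*b); y=best(A,.11,SY+dyaw)
    bot.reach([*A,.11],ori(y)); bot.line_to([*A,.028],feed=.2); bot.pause(.15)
    u=(B-A)/np.linalg.norm(B-A); f0=bot.read_state()["contact_force"][:2]@u
    hit=bot.line_to([*B,.028],feed=.025,max_force=force)
    p=bot.read_state()["position"][:2]; fs=[]
    for i in range(maxsteps if hit else 0):
        fs.append(round(float(f0-bot.read_state()["contact_force"][:2]@u),1))
        if fs[-1]>hold: break
        p=p+.0003*u; bot.line_to([*p,.028],feed=.01)
    bot.pause(.25); s=info(f"push hit={hit}"); print(" slab",S(s["position"]),fs,"held",f0-s["contact_force"][:2]@u)
    p=s["position"][:2]-.008*u
    bot.line_to([*p,.028],feed=.05); bot.line_to([*p,.11],feed=.3)
E
python3 - <<'E'
from h import *
push((-6,50),(-20,50),0)
E
```

```text
push hit=True t30.8 [0.5433 0.2419 0.0286] F [ 6.5  0.8 -1.6] w0.0003 g4
 slab [-15.6  50.1] [-0.3, 0.1, 0.9, 3.5, 4.4, 5.0, 4.9, 5.9, 5.4, 6.7] held 5.844962290339138
```

```bash
python3 - <<'E'
from h import *
bot.set_gripper(.085)
pick([.4392,-.2557],np.radians(4.2))
p=W(34,81); y=best(p,UP,SY); place(p,y,.0225,opening=.068)
info("rel"); bot.set_gripper(0.0)
push((42,130),(42,90),np.pi/2,hold=3)
push((106,55),(90,55),0)
look("top3")
E
```

```text
grip hit=False t35.7 [ 0.4398 -0.2559  0.0041] F [-0.8  1.4  7.2] w0.0590 g65
lifted t36.4 [ 0.4387 -0.2545  0.1691] F [ 0.5  0.6 -2.6] w0.0593 g65
down hit=True t39.6 [0.5899 0.2769 0.0222] F [-0.3  0.1  5.2] w0.0592 g66
rel t40.5 [0.59   0.2768 0.1704] F [-0.   0.4 -1. ] w0.0679 g0
push hit=True t45.3 [0.5961 0.2922 0.0279] F [-0.8  4.1 -2. ] w0.0003 g2
 slab [41. 96.] [0.2, 0.9, 1.7, 3.6] held 4.043012934724161
push hit=True t50.6 [0.6525 0.2566 0.0286] F [ 5.5  1.2 -1.1] w0.0001 g3
 slab [94.4 56.2] [-0.7, 0.5, 1.7, 3.5, 3.6, 4.9, 5.6, 5.5, 6.2] held 4.749147804619776
```

View pics/top3.png

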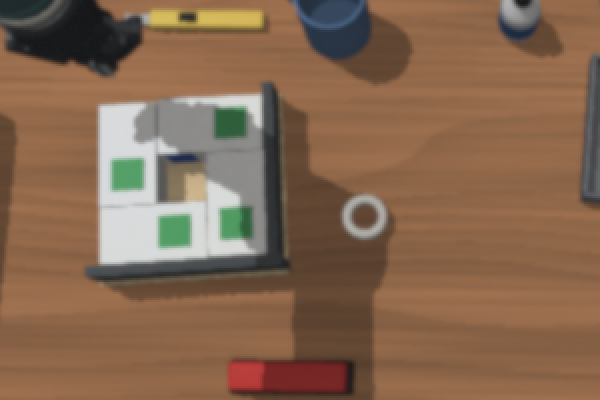

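The crop shows a closed pinwheel with a square open centre at (185,180). I'll do one closer wrist check before handing in.

```bash
python3 - <<'E'
from h import *
p=C-[.04,0]; bot.reach([*p,.33],ori(best(p,.33,SY))); bot.pause(.3)
s=info("view"); im=cams.read_camera("wrist")[:,:,::-1].copy(); cv2.imwrite("pics/w2.png",im[0:260,180:480].repeat(2,0).repeat(2,1))
H,Sa,V=cv2.split(cv2.cvtColor(im,cv2.COLOR_BGR2HSV)); m=((H>50)&(H<75)&(Sa>120)).astype(np.uint8); m[250:]=0
for c,r in blobs(m,"wrist",.058,300,s): print(S(r[:2]),(r[4]-4.5)%90)
E
```

```text
view t52.8 [0.523  0.1934 0.3293] F [ 0.  -1.2 -0.1] w0.0000 g0
```

View pics/w2.png

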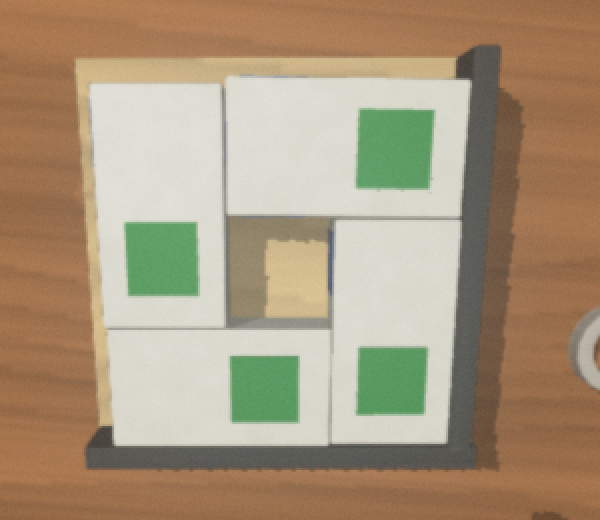

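The wrist crop shows all four cartons in place. set_b is about 1° off, with a gap of roughly 1.5 mm to set_a at (390,217). A gentle nudge will square it.

```bash
python3 - <<'E'
from h import *
push((106,-33),(91,-33),0,hold=4)
p=C-[.04,0]; bot.reach([*p,.33],ori(best(p,.33,SY))); bot.pause(.2)
info("view"); im=cams.read_camera("wrist")[:,:,::-1]; cv2.imwrite("pics/w3.png",im[0:260,180:480].repeat(2,0).repeat(2,1))
E
```

```text
push hit=True t56.1 [0.6595 0.168  0.0282] F [ 5.2  0.7 -0.4] w0.0001 g3
 slab [ 94.4 -32.7] [1.4, 0.6, 1.9, 4.4] held 5.366777825644103
view t58.1 [0.5229 0.1932 0.329 ] F [ 0.  -0.1 -0.2] w-0.0001 g0
```

View pics/w3.png

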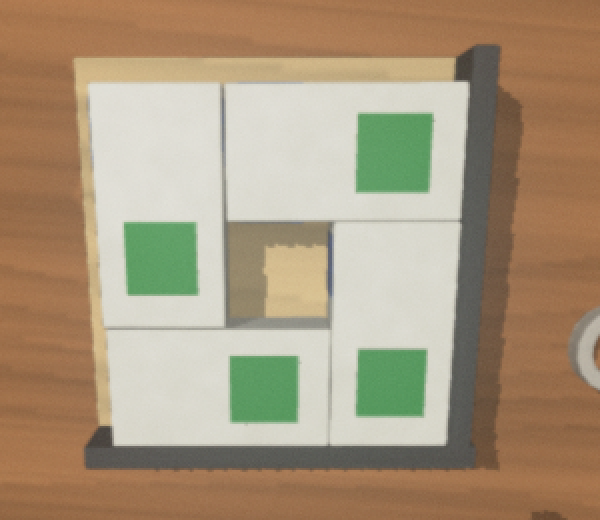

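The layer is now square. A hairline gap of about 1 mm remains beside the last carton at (223,120), so I'll nudge it once more, then hand in.

```bash
python3 - <<'E'
from h import *
push((45,104),(45,91),np.pi/2,hold=3)
info("end"); print(bot.close_job())
E
```

```text
push hit=True t61.7 [0.5998 0.2919 0.0278] F [-2.5  5.1 -1. ] w0.0003 g3
 slab [44.7 95.5] [-0.7, 0.4, 1.4, 2.6, 5.2] held 4.795502251761793
end t62.5 [0.6003 0.299  0.112 ] F [ 0.8 -1.1 -0.1] w0.0001 g0
the job is handed in; nothing more can be done
None
```

The job is handed in at 62.5 s: the red-tagged carton was flat in the reject tray, and both green-tagged cartons were pushed home with about 4–6 N held, closing the pinwheel; I also nudged set_b square, took no picture after the last nudge, and no verdict was returned.

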